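# Vent the vacuum chamber, break its lid free and hold it ajar

## Task

The resin castings in the vacuum chamber have cured: let the air in by pushing the red vent slide away from its shut end until its white line is level with the green marker, and leave it there. Then take the lid by its black bar handle, pull it up until the clinging seal lets go, and finish still holding the lid just ajar, with a gap of three to four centimetres at its front edge, so that the fumes get out and no dust falls in. Do not let the lid fly up when it breaks free, and do not disturb the things standing round the chamber; the job ends with the lid in your grip, so do not let go.

Things in the scene. Friction and masses are not known exactly. Their poses are not given: they have to be found in the camera images.
- chamber: Immovable vacuum chamber on the bench: aluminium vessel with clear hinged lid, grey valve block on its right. Origin: centre of its 210 (x) x 270 (y) mm footprint, on the bench; x points from its front (gauge side, facing the robot) to its back, y to its left. In mm, its frame: vessel y -55..135, rim z 104; valve block x -103..67, y -135..-55, top z 100. Gauge 22 mm out from the front at y +80.
- vent_grip (a point): Centre of the red upright grip of the vent slide: 22 mm along the track (chamber x), 14 mm across, reaching 13 mm above and 26 mm below this point. Below it a 34x30 mm slide plate with a keeper tongue reaching 41 mm towards the lid. The point is 143 mm above the bench, at chamber y -95 mm; the white line on the slide is at its x. Axes as the chamber's.
- vent (a joint): Vent slide position, m: 0 = shut (front end of its track), grows towards the chamber's back (+x of the chamber), end stop at 0.085. Friction about 2 N; stays where it is left. Below about 0.022 its keeper tongue lies over an ear on the lid's right edge and locks the lid down.
- index_mark (a point): Green marker, 8 mm wide, clipped to the outer (right) top edge of the valve block beside the track, 104 mm above the bench; its place along the track varies. It is fixed. The slide is right when vent_grip and this point have the same x in the chamber's frame. Axes as the chamber's.
- lid_handle (a point): Centre of the lid's black bar handle: round bar 14 mm thick, 126 mm long along the chamber's y, axis 34 mm above the lid's top face, on two posts 55 mm either side of this point. With the lid shut it is 148 mm above the bench, at chamber x -67, y +40 mm. The point tilts with the lid.
- lid_hinge (a point): Point on the lid's hinge pin, which runs along the chamber's y at the back of the vessel, 109 mm above the bench, at chamber x +104, y +40 mm. With the lid shut the handle's axis is 171 mm ahead of it (-x) and 39 mm above it.
- lid_edge (a point): Middle of the lower front edge of the lid, 205 mm ahead of the hinge pin; with the lid shut it is 104 mm above the bench, on the rim.
- lid (a joint): Lid angle, rad: 0 = shut, grows as it opens upward; front gap = 205 mm x angle (0.17 rad = 35 mm). A rubber lip grips a bead under the front edge: the handle needs about 16 N upward at first, and only the lid's weight (about 3 N at the handle) beyond some 0.03 rad. Let go, the lid falls back and rests on the lip at about 0.06 rad.
- pigment_jar_mid (a point): Bystander, not to be disturbed: small clear glass jar with a black screw lid, 51 mm wide, 63 mm high, standing on the bench; the point is its centre, half-way up.
- carved_disc_3_mid (a point): Bystander, not to be disturbed: small round carved clay bead with a pit on top, 28 mm wide, 18 mm high, standing on the bench; the point is its centre, half-way up.
- egg_stone_mid (a point): Bystander, not to be disturbed: smooth reddish egg-shaped stone, 34x44x26 mm, standing on the bench; the point is its centre, half-way up.
- tape_roll_small_mid (a point): Bystander, not to be disturbed: roll of white paper tape lying flat, 57 mm wide, 19 mm high, standing on the bench; the point is its centre, half-way up.
- grog_pot_mid (a point): Bystander, not to be disturbed: small dark round clay pot, 82 mm wide, 48 mm high, standing on the bench; the point is its centre, half-way up.

How it is judged:
By the outcome, as a careful person would: the job done as asked, in the order asked, and still so for the second after the job is handed in, while the arm keeps its last pose, push and grip.
It also fails if it takes over 45 s, if anything falls off the work surface, if the arm or the gripper's body presses on something with over 40 N, if the wrist force passes 120 N, or if a joint passes its speed limit or range.

## Robot

A 6-joint arm with a two-finger parallel gripper is mounted at the origin on a cart in front of the work surface, level with it; the furniture and walls round the work are solid. World frame = base frame: x ahead of the robot, y to its left, z up, the work surface at z = 0. Lengths are in mm, angles in rad, forces in N, time in s.
With the tool pointing down it reaches from about 350 to 775 mm from the base axis. Payload 7.3 kg.
Tool frame: the origin (TCP) lies between the finger pads; the fingertips stand 25 mm ahead of it and the grasp point (between the pads) lies 6 mm ahead of it; z points along the fingers, y is the line along which they close (so a half turn about z gives the same grasp; the last joint's range is limited). The gripper opens to 92 mm and grips with 3 to 60 N. Pads are 19 mm wide; open, the fingers measure 130 mm over their backs; the gripper's body (75 mm by 190 mm) begins 47 mm behind the grasp point.
Start: joints at [-1.476, 0.342, 1.524, -0, 1.275, -0.146], TCP at [125.223, -509.864, 251.741] pointing down, gripper open.
Joint ranges: [-2.53, 2.53], [-0.77, 2.02], [0.04, 2.7], [-1, 4.14], [0.28, 2.66], [-3.11, 3.11]. Speed limits (rad/s): [2.57, 2.57, 3.14, 3.14, 3.14, 3.14].

## Interface

Orientations are given as [roll, pitch, yaw] about the fixed x, y, z axes, in that order (R = Rz(yaw) Ry(pitch) Rx(roll)).
In Python, from plant import bot gives the robot as it stands.
- The arm moves only by the tool play_rows, never from a script. Its argument "commands" is a list of rows, each an object of numbers: "x", "y", "z": the shift along the tool's x, y, z in m; "twist": the turn about the tool's z in degrees. In form: [{"x": .., "y": .., "z": .., "twist": ..}, ...]. A call has exactly 8 rows; each row is the pose to reach, as a shift and turn from the pose commanded when the call began, along the tool's axes at that moment; what a row does not reach only later rows make up. A row lasts 1/10 s, in which the tool goes at most 50 mm and 8.59 degrees, less where a joint would pass 70% of its speed; a pose out of reach is approached as far as the arm can. A call with a gripper value outside its range is refused whole. "jaw" is the closure, from 0 (fully open) to 1 (shut), set as the call begins (left out, the last holds). The fingers move at their own pace and stop on an object; the grip force is fixed at half the most. Time passes only in rows, so rows that repeat a pose let the fingers close, or fill a call up. It gives the time, the measured TCP pose, the force, the opening and the grip force at its end, in the units of the state.
- bot.get_obs(): the state, without advancing time (a new reading comes with each control period).
- bot.capture(name): name is "side" or "top"; returns a dict with "pixels" (400x640x3 uint8, red, green, blue), "fx", "fy", "cx", "cy" (pixels), "eye" and "rotation" of the camera in the world. Camera axes: x right, y down, z forward; pixel columns grow to the right and rows downward; lengths in mm; the calibration is good to about 2 mm. A picture is of the moment at which its call begins. There is no depth.
- bot.close_job(): hands the job in; it is judged then, once.
The state is a dict: "time": time; "joint_positions": joint angles; "dq": joint speeds; "tau": joint torques, N m; "tool_pos": TCP position; "tcp_rot": TCP orientation; "contact_force": force on the tool from outside, world axes, zero at the start; "moment": the same for the moment, N m; "grip_width": finger opening in mm; "finger_force": force on a finger pad.
Only numpy, scipy, OpenCV 4.12 (cv2) and the standard library are available. Lean on these libraries where they do the work, as an engineer would, in place of code of your own. Each camera call takes 0.05 s, during which the arm holds its last target. There are 200 camera calls.

## Working session

There is one attempt and no reset: what is moved stays moved. The work goes in short steps, Python scripts to look and compute and a tool call to move; the robot and the scene stay as the last step left them, time stands still between calls to the robot, and variables do not carry over. Pictures are saved under pics/ and viewed, at most 10 in all, crops included, and the job is handed in when it is done.

Besides the shell and the picture viewer there is one more tool, called as name(argument=value, ...), one argument or row to a line, values as JSON. play_rows: Moves the arm, as the interface text tells. Its arguments: {"type":"object","properties":{"commands":{"type":"array"},"jaw":{"type":"number"}},"required":["commands"]}

```bash
mkdir -p pics; python3 - <<'E'
from plant import bot
import cv2,numpy as np
for n in("side","top"):
    c=bot.capture(n); cv2.imwrite(f"pics/{n}0.png",c["pixels"][:,:,::-1])
    print(n,c["fx"],c["fy"],c["cx"],c["cy"],np.round(c["eye"],1).tolist(),np.round(c["rotation"],4).tolist())
o=bot.get_obs();print({k:o[k] for k in("time","tool_pos","tcp_rot","contact_force","grip_width")})
E
```

```text
side 484.40595624783464 484.40595624783464 321.7526178730018 198.16311970703845 [354.9, 915.0, 902.3] [-2.2804, 0.0164, -2.9415]
top 380.23719363816514 380.23719363816514 316.2954824627761 202.06309012293636 [366.1, 20.1, 1280.0] [-2.9783, -0.0033, -1.583]
{'time': 0.1, 'tool_pos': array([ 125.18911725, -509.51177754,  251.1462778 ]), 'tcp_rot': array([-3.14024862e+00, -1.66643357e-04,  2.40836535e-01]), 'contact_force': array([-0.29618865,  0.00575558, -0.37737787]), 'grip_width': 91.86869907195934}
```

View pics/side0.png

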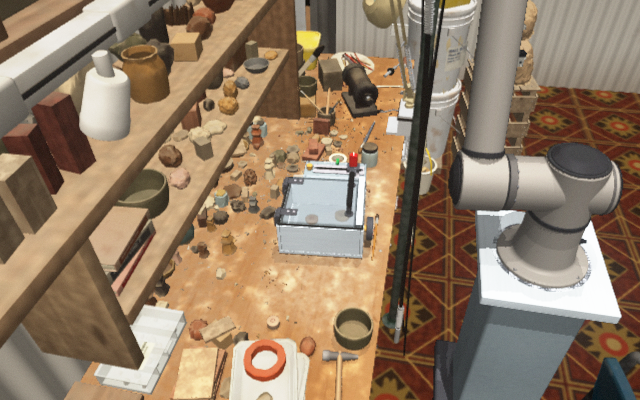

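View pics/top0.png

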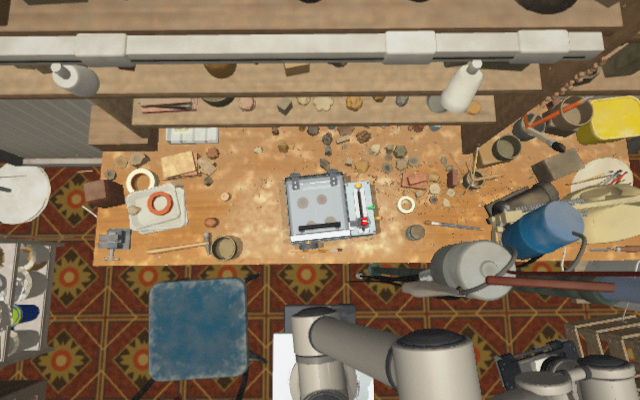

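The side view shows the chamber around (325,215) and the red grip at (353,160). In the top view the chamber is around (330,208), the red grip at (364,222) and the green marker near (371,208). Next I'll take enlarged crops.

```bash
python3 - <<'E'
import cv2
a=cv2.imread("pics/top0.png")[160:260,275:435]
cv2.imwrite("pics/topc.png",cv2.resize(a,None,fx=5,fy=5,interpolation=cv2.INTER_CUBIC))
a=cv2.imread("pics/side0.png")[140:260,265:395]
cv2.imwrite("pics/sidec.png",cv2.resize(a,None,fx=5,fy=5,interpolation=cv2.INTER_CUBIC))
E
```

```text
(no output)
```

View pics/topc.png

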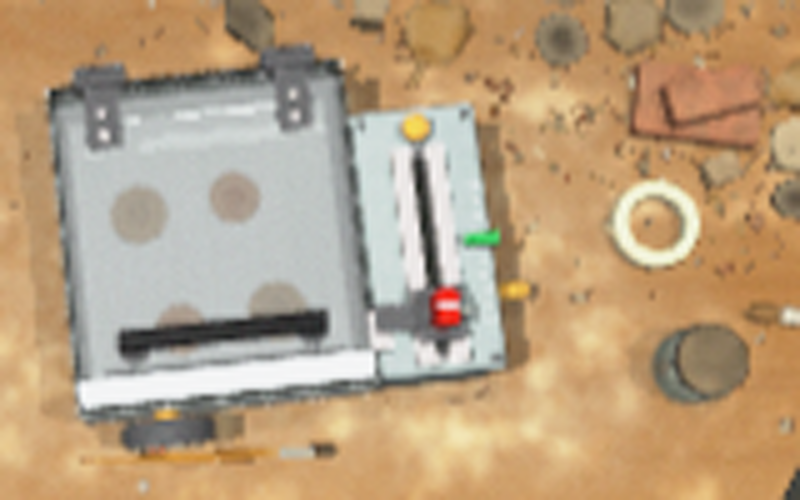

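View pics/sidec.png

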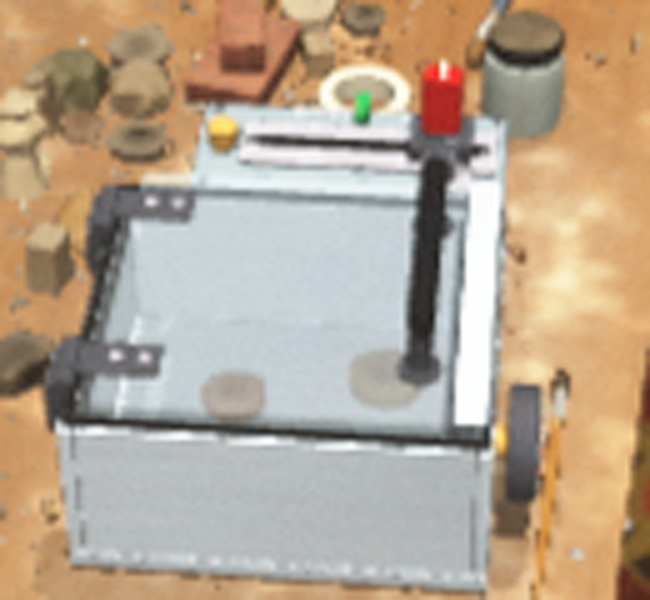

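The top crop shows the handle from (122,343) to (328,322), the grip top at (447,308), the green marker at (482,238), and block corners at (505,368), (472,105) and (350,117). The side crop shows the handle from (420,372) to (437,150), the grip at (442,100) and green at (362,105). Next I'll fit the chamber pose to these.

```bash
cat > h.py <<'E'
import numpy as np, cv2
from scipy.spatial.transform import Rotation as R
from scipy.optimize import least_squares
CAM={"side":(484.406,321.753,198.163,[354.9,915.0,902.3],[-2.2804,0.0164,-2.9415]),
"top":(380.237,316.295,202.063,[366.1,20.1,1280.0],[-2.9783,-0.0033,-1.583])}
def proj(n,p):
    f,cx,cy,e,r=CAM[n]; c=R.from_euler('xyz',r).as_matrix().T@(np.asarray(p)-e)
    return np.array([f*c[0]/c[2]+cx,f*c[1]/c[2]+cy])
def ray(n,uv,z):
    f,cx,cy,e,r=CAM[n]; d=R.from_euler('xyz',r).as_matrix()@[(uv[0]-cx)/f,(uv[1]-cy)/f,1]
    return np.array(e)+d*(z-e[2])/d[2]
def c2w(P,q): 
    c,s=np.cos(P[2]),np.sin(P[2]); return np.array([P[0]+c*q[0]-s*q[1],P[1]+s*q[0]+c*q[1],q[2]])
def uncrop(n,u):
    o={"top":(275,160),"side":(265,140)}[n]; return (np.array(u)+.5)/5-.5+o
E
python3 - <<'E'
from h import *
def mod(v):
    P=v[:3]; g,m=v[3],v[4]
    return [("top",(122,343),(-67,103,148)),("top",(328,322),(-67,-23,148)),("top",(447,308),(g,-95,156)),
("top",(482,238),(m,v[5],106)),("top",(505,368),(-103,-135,100)),("top",(472,105),(67,-135,100)),("top",(350,117),(67,-55,100)),
("side",(420,374),(-67,103,148)),("side",(437,150),(-67,-23,148)),("side",(442,100),(g,-95,143)),("side",(362,104),(m,v[5],106)),
("side",(503,118),(-103,-135,100)),("side",(205,107),(67,-135,100))]
f=lambda v:np.concatenate([proj(n,c2w(v,q))-uncrop(n,u) for n,u,q in mod(v)])
s=least_squares(f,[500,0,0,-70,0,-135],loss='soft_l1',x_scale=[10,10,.05,10,10,10])
v=s.x;print(v.round(3));print(f(v).reshape(-1,2).round(2).tolist())
print("grip",c2w(v,(v[3],-95,143)),"mark",c2w(v,(v[4],v[5],104)),"handle",c2w(v,(-67,40,148)))
E
```

```text
[ 5.50478e+02 -2.57100e+01  9.50000e-02 -6.67910e+01 -2.09600e+01
 -1.29510e+02]
[[-1.29, 0.05], [-0.54, -0.23], [-0.13, -0.35], [-0.07, -0.21], [0.24, -0.13], [-0.23, -0.73], [-0.82, -0.51], [0.2, -9.06], [-0.08, 3.01], [0.37, -1.99], [0.19, -0.04], [1.63, -0.81], [0.48, -1.6]]
grip [ 492.97774534 -126.60449128  143.        ] mark [ 541.86923427 -156.62252005  104.        ] handle [479.99336403   7.76979724 148.        ]
```

```bash
python3 - <<'E'
from h import *
for p in [(125,-510,251),(125,-510,450),(493,-127,143)]: print(p,proj("top",p),proj("side",p))
for uv in [(470,270),(413,276),(415,231),(360,276)]: print(uv,[ray("top",uv,z).round(0).tolist() for z in(0,300)])
a=cv2.imread("pics/top0.png")[190:400,300:640];b=cv2.imread("pics/side0.png")[0:350,330:500]
a=cv2.resize(a,None,fx=1.6,fy=1.6);b=cv2.resize(b,None,fx=1.4,fy=1.4)
o=np.zeros((500,800,3),np.uint8);o[:a.shape[0],:544]=a;o[:490,550:550+b.shape[1]]=b
cv2.imwrite("pics/mix.png",o)
E
```

```text
(125, -510, 251) [522.01048965 357.07069518] [495.95249787  66.48198007]
(125, -510, 450) [573.94624429 380.2450023 ] [511.93555475  -2.15462181]
(493, -127, 143) [363.4520246  221.33422492] [353.3874434  157.51961173]
(470, 270) [[343.0, -494.0, 0.0], [348.0, -373.0, 300.0]]
(413, 276) [[325.0, -304.0, 0.0], [335.0, -228.0, 300.0]]
(415, 231) [[474.0, -318.0, 0.0], [449.0, -239.0, 300.0]]
(360, 276) [[327.0, -128.0, 0.0], [337.0, -93.0, 300.0]]
```

View pics/mix.png

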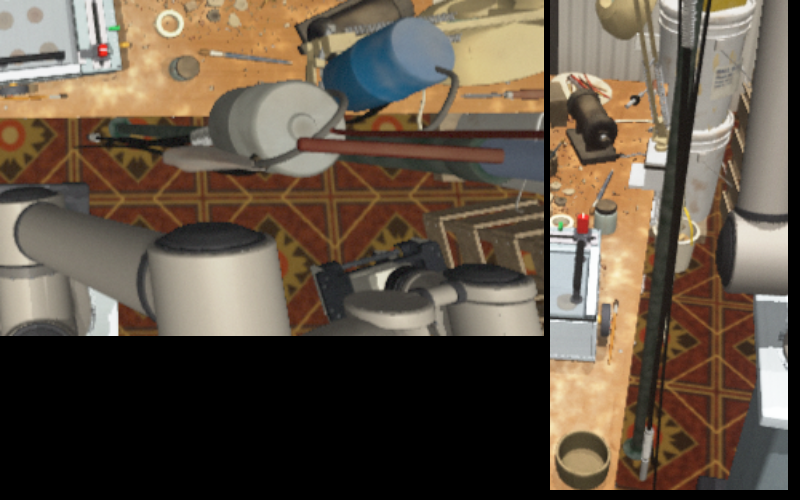

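```bash
python3 - <<'E'
from h import *
def tri(a,b):
    f=lambda p:np.concatenate([proj("top",p)-a,proj("side",p)-b])
    s=least_squares(f,[400,-100,200]);return s.x.round(0),s.fun.round(1)
print(tri((355,274),(398,335)))
for uv in [(430,0),(415,170),(398,335)]: print(uv,[ray("side",uv,z).round(0).tolist() for z in(-300,0,300,600,800)])
# along side ray of (430,0): top px
for uv in [(430,0),(415,170),(398,335)]:
    e=ray("side",uv,902.29); 
    f,cx,cy,e0,r=CAM["side"]; d=R.from_euler('xyz',r).as_matrix()@[(uv[0]-cx)/f,(uv[1]-cy)/f,1]
    for t in (100,300,500,700,900,1100,1300,1500,1700):
        p=np.array(e0)+d*t; print(uv,t,p.round(0),proj("top",p).round(0))
E
```

```text
(array([ 310., -185., -713.]), array([ 0. ,  1.3, -0.9, -0.1]))
(430, 0) [[321.0, -2739.0, -300.0], [329.0, -1827.0, -0.0], [338.0, -916.0, 300.0], [346.0, -4.0, 600.0], [352.0, 604.0, 800.0]]
(415, 170) [[314.0, -694.0, -300.0], [325.0, -292.0, 0.0], [335.0, 109.0, 300.0], [345.0, 511.0, 600.0], [351.0, 778.0, 800.0]]
(398, 335) [[319.0, 96.0, -300.0], [328.0, 300.0, 0.0], [337.0, 505.0, 300.0], [346.0, 709.0, 600.0], [352.0, 845.0, 800.0]]
(430, 0) 100 [354. 810. 868.] [-435.  286.]
(430, 0) 300 [352. 601. 799.] [-155.  282.]
(430, 0) 500 [350. 391. 730.] [ 53. 279.]
(430, 0) 700 [348. 181. 661.] [214. 277.]
(430, 0) 900 [346. -28. 592.] [342. 276.]
(430, 0) 1100 [ 344. -238.  523.] [447. 274.]
(430, 0) 1300 [ 342. -447.  454.] [534. 273.]
(430, 0) 1500 [ 340. -657.  385.] [607. 272.]
(430, 0) 1700 [ 338. -867.  316.] [670. 272.]
(415, 170) 100 [353. 833. 841.] [-410.  286.]
(415, 170) 300 [349. 670. 719.] [-136.  283.]
(415, 170) 500 [345. 507. 597.] [ 38. 281.]
(415, 170) 700 [341. 343. 475.] [159. 279.]
(415, 170) 900 [336. 180. 353.] [248. 278.]
(415, 170) 1100 [332.  16. 231.] [317. 277.]
(415, 170) 1300 [ 328. -147.  109.] [370. 277.]
(415, 170) 1500 [ 324. -310.  -13.] [414. 276.]
(415, 170) 1700 [ 320. -474. -136.] [450. 276.]
(398, 335) 100 [352. 856. 815.] [-388.  285.]
(398, 335) 300 [347. 738. 642.] [-123.  282.]
(398, 335) 500 [342. 619. 468.] [ 28. 280.]
(398, 335) 700 [337. 501. 294.] [126. 279.]
(398, 335) 900 [331. 383. 121.] [194. 278.]
(398, 335) 1100 [326. 264. -53.] [244. 277.]
(398, 335) 1300 [ 321.  146. -226.] [283. 277.]
(398, 335) 1500 [ 316.   28. -400.] [313. 277.]
(398, 335) 1700 [ 310.  -91. -574.] [338. 276.]
```

```bash
python3 - <<'E'
from h import *
a=cv2.imread("pics/top0.png")[215:305,340:640];b=cv2.imread("pics/side0.png")[0:350,365:465]
a=cv2.resize(a,(795,238),interpolation=cv2.INTER_CUBIC);b=cv2.rotate(b,cv2.ROTATE_90_CLOCKWISE);b=cv2.resize(b,None,fx=2.27,fy=2.27,interpolation=cv2.INTER_CUBIC)
o=np.zeros((480,800,3),np.uint8);o[:238,:795]=a;o[245:245+b.shape[0],:b.shape[1]]=b
cv2.imwrite("pics/mix2.png",o)
for x,y in((325,-185),(335,-240),(345,-300)):
  for z in(-700,0,300,600,900,1100): print((x,y,z),proj("top",(x,y,z)).round(),proj("side",(x,y,z)).round())
E
```

```text
(325, -185, -700) [355. 272.] [393. 332.]
(325, -185, 0) [377. 277.] [413. 192.]
(325, -185, 300) [396. 280.] [426. 100.]
(325, -185, 600) [433. 287.] [443. -29.]
(325, -185, 900) [527. 305.] [ 470. -219.]
(325, -185, 1100) [769. 351.] [ 496. -407.]
(335, -240, -700) [366. 270.] [392. 320.]
(335, -240, 0) [394. 273.] [410. 180.]
(335, -240, 300) [418. 276.] [422.  89.]
(335, -240, 600) [463. 281.] [439. -37.]
(335, -240, 900) [582. 294.] [ 463. -219.]
(335, -240, 1100) [884. 327.] [ 486. -396.]
(345, -300, -700) [377. 268.] [391. 307.]
(345, -300, 0) [412. 270.] [408. 168.]
(345, -300, 300) [441. 272.] [420.  78.]
(345, -300, 600) [497. 275.] [435. -44.]
(345, -300, 900) [641. 282.] [ 457. -219.]
(345, -300, 1100) [1008.  302.] [ 478. -385.]
```

View pics/mix2.png

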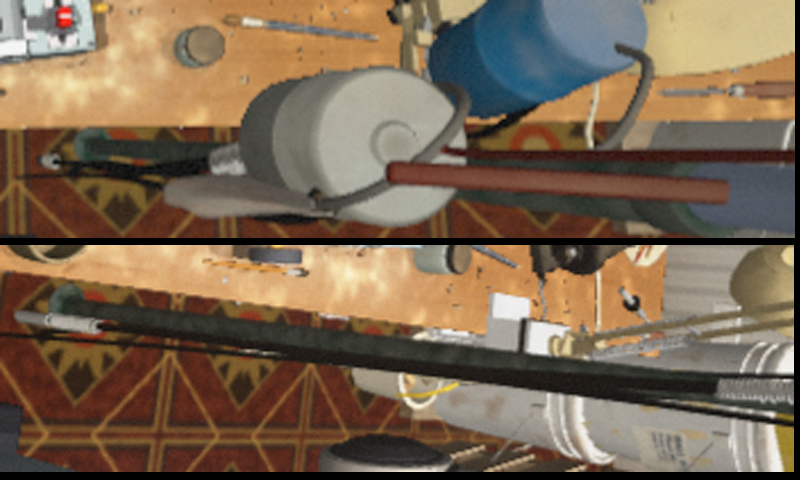

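The tall object in front of the bench is a tool hanging near (335,-190), between the arm and the chamber. I'll retract the arm and go round inside it.

play_rows(
  commands=[
    {"x": 0, "y": -0.034, "z": 0, "twist": 0},
    {"x": 0, "y": -0.068, "z": 0, "twist": 0},
    {"x": 0, "y": -0.102, "z": 0, "twist": 0},
    {"x": 0, "y": -0.136, "z": 0, "twist": 0},
    {"x": 0, "y": -0.17, "z": 0, "twist": 0},
    {"x": 0, "y": -0.204, "z": 0, "twist": 0},
    {"x": 0, "y": -0.238, "z": 0, "twist": 0},
    {"x": 0, "y": -0.26, "z": 0, "twist": 0},
  ],
  jaw=0.4,
)

```text
time: 0.9
tool_pos: [63.0, -255.0, 251.2]
tcp_rot: [-3.14, -0.0, 0.241]
contact_force: [0.6, -0.7, 0.1]
grip_width: 55.2
finger_force: 0.0
```

```bash
python3 - <<'E'
from plant import bot
o=bot.get_obs();print({k:o[k] for k in("time","joint_positions","tool_pos","tcp_rot","contact_force","grip_width")})
E
```

```text
{'time': 0.9, 'joint_positions': array([-1.62338588e+00, -1.73206255e-01,  2.10386434e+00, -1.30129004e-04,
        1.21210462e+00, -2.93560675e-01]), 'tool_pos': array([  63.04757996, -254.9946391 ,  251.2494129 ]), 'tcp_rot': array([-3.14043741e+00, -2.21986647e-04,  2.41016750e-01]), 'contact_force': array([ 0.55598607, -0.73303899,  0.08194911]), 'grip_width': 55.18586382643586}
```

play_rows(
  commands=[
    {"x": 0.04, "y": -0.003, "z": 0, "twist": -8},
    {"x": 0.079, "y": -0.012, "z": 0, "twist": -16},
    {"x": 0.117, "y": -0.028, "z": 0, "twist": -24},
    {"x": 0.152, "y": -0.048, "z": 0, "twist": -32},
    {"x": 0.183, "y": -0.074, "z": 0, "twist": -40},
    {"x": 0.21, "y": -0.104, "z": 0, "twist": -48},
    {"x": 0.232, "y": -0.139, "z": 0, "twist": -56},
    {"x": 0.248, "y": -0.175, "z": 0, "twist": -64},
  ],
)

```text
time: 1.7
tool_pos: [262.7, -26.6, 251.7]
tcp_rot: [3.141, -0.0, 1.364]
contact_force: [1.3, -0.0, 0.1]
grip_width: 55.0
finger_force: 0.0
```

```bash
python3 - <<'E'
from plant import bot
from h import *
o=bot.get_obs();print({k:o[k] for k in("time","joint_positions","tool_pos","tcp_rot","contact_force","grip_width")})
c=bot.capture("top")["pixels"][:,:,::-1];s=bot.capture("side")["pixels"][:,:,::-1]
o=np.zeros((600,800,3),np.uint8)
a=cv2.resize(c[170:400,230:530],(600,460));b=cv2.resize(s[0:400,330:640],(200,258))
o[:460,:600]=a;o[:258,600:]=b;cv2.imwrite("pics/m3.png",o)
E
```

```text
{'time': 1.7, 'joint_positions': array([-3.94579498e-01, -1.71650561e-01,  2.10135167e+00,  1.18739672e-04,
        1.21149258e+00, -1.87440090e-01]), 'tool_pos': array([262.69484405, -26.59628641, 251.70875929]), 'tcp_rot': array([ 3.14117996e+00, -3.48823208e-05,  1.36361520e+00]), 'contact_force': array([ 1.26760814, -0.00410016,  0.10284728]), 'grip_width': 55.04234226775951}
```

View pics/m3.png

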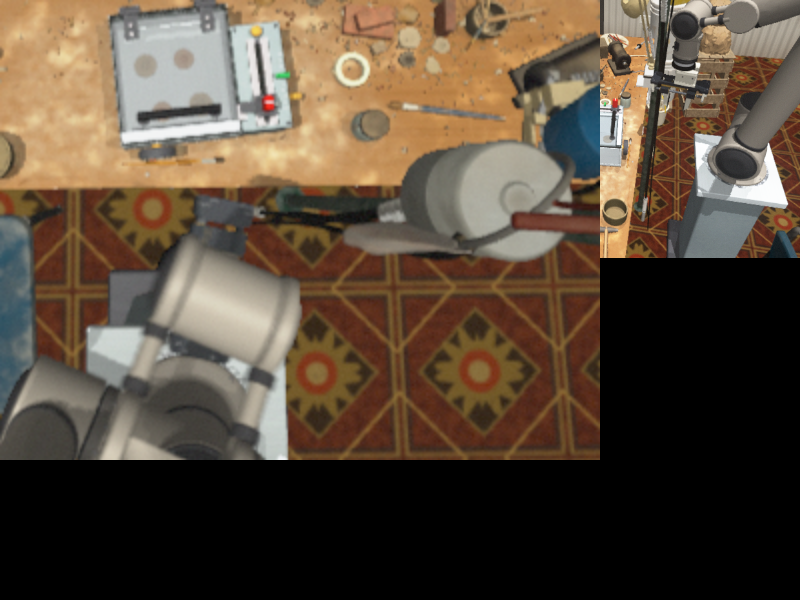

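```bash
python3 - <<'E'
from h import *
q=-.395;d=np.array([np.cos(q),np.sin(q)]);l=np.array([-d[1],d[0]])
for uv in [(180,270),(240,275),(300,290),(285,360),(165,310),(140,370),(255,400),(100,400),(230,430)]:
    px=(uv[0]/2+230,uv[1]/2+170)
    print(uv,[ (round(p[:2]@d),round(p[:2]@l)) for z in(450,550,650,750) for p in [ray("top",px,z)]])
E
```

```text
(180, 270) [(256, 118), (265, 123), (274, 128), (283, 133)]
(240, 275) [(275, 57), (282, 70), (288, 82), (295, 94)]
(300, 290) [(284, -7), (290, 13), (295, 33), (301, 53)]
(285, 360) [(212, -17), (227, 4), (241, 26), (255, 47)]
(165, 310) [(212, 118), (227, 123), (241, 128), (255, 133)]
(140, 370) [(147, 119), (169, 124), (191, 129), (213, 134)]
(255, 400) [(164, -2), (184, 17), (204, 37), (224, 56)]
(100, 400) [(105, 146), (132, 148), (159, 149), (186, 151)]
(230, 430) [(127, 11), (152, 29), (176, 47), (201, 65)]
```

The forearm sits left of the hanging hose with about 35 mm to spare, so I'll stay low and go on.

play_rows(
  commands=[
    {"x": 0.002, "y": 0.017, "z": 0.016, "twist": -4},
    {"x": 0.004, "y": 0.034, "z": 0.032, "twist": -8},
    {"x": 0.006, "y": 0.051, "z": 0.048, "twist": -12},
    {"x": 0.008, "y": 0.068, "z": 0.065, "twist": -17.3},
    {"x": 0.01, "y": 0.085, "z": 0.065, "twist": -17.3},
    {"x": 0.012, "y": 0.103, "z": 0.065, "twist": -17.3},
    {"x": 0.014, "y": 0.12, "z": 0.065, "twist": -17.3},
    {"x": 0.015, "y": 0.137, "z": 0.065, "twist": -17.3},
  ],
)

```text
time: 2.6
tool_pos: [399.9, -43.6, 186.4]
tcp_rot: [-3.141, 0.0, 1.658]
contact_force: [0.3, -0.1, 0.0]
grip_width: 55.2
finger_force: 0.0
```

play_rows(
  commands=[
    {"x": -0.012, "y": 0.012, "z": 0, "twist": 0},
    {"x": -0.024, "y": 0.023, "z": 0, "twist": 0},
    {"x": -0.036, "y": 0.035, "z": 0, "twist": 0},
    {"x": -0.048, "y": 0.046, "z": 0, "twist": 0},
    {"x": -0.06, "y": 0.057, "z": 0, "twist": 0},
    {"x": -0.072, "y": 0.067, "z": 0, "twist": 0},
    {"x": -0.083, "y": 0.077, "z": 0, "twist": 0},
    {"x": -0.091, "y": 0.085, "z": 0, "twist": 0},
  ],
)

```text
time: 3.4
tool_pos: [492.3, -127.4, 186.4]
tcp_rot: [-3.141, 0.0, 1.657]
contact_force: [0.5, 0.3, 0.8]
grip_width: 54.8
finger_force: 0.0
```

```bash
python3 - <<'E'
from plant import bot
from h import *
c=bot.capture("top")["pixels"][:,:,::-1];s=bot.capture("side")["pixels"][:,:,::-1]
o=np.zeros((500,800,3),np.uint8)
o[:480,:400]=cv2.resize(c[170:290,310:410],(400,480),interpolation=cv2.INTER_CUBIC);o[:480,400:]=cv2.resize(s[90:210,300:400],(400,480),interpolation=cv2.INTER_CUBIC)
cv2.imwrite("pics/m4.png",o)
t=bot.get_obs();print(t["tool_pos"],t["tcp_rot"],t["contact_force"])
E
```

```text
[ 492.65990432 -127.21980252  186.37113492] [3.14157391e+00 3.72938045e-04 1.65763101e+00] [-0.01085147 -0.08880683 -0.43125912]
```

View pics/m4.png

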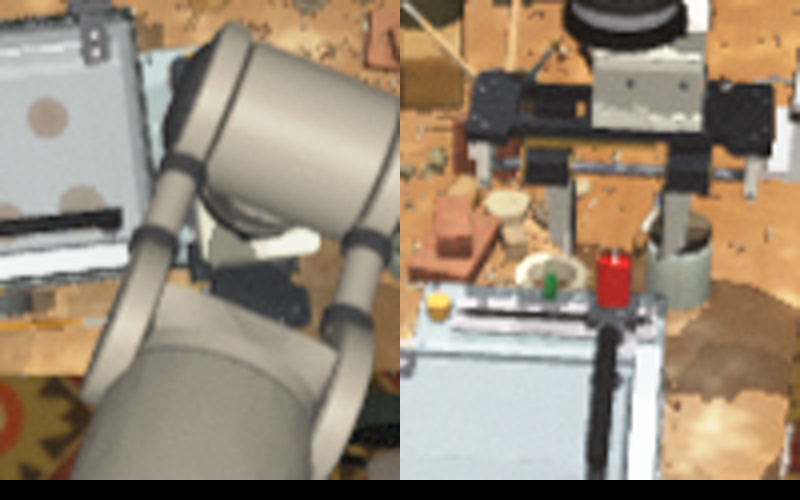

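The side view shows the fingers (565 and 677) straddling the red grip (613). Next: descend, then close.

play_rows(
  commands=[
    {"x": 0, "y": 0, "z": 0.007, "twist": 0},
    {"x": 0, "y": 0, "z": 0.014, "twist": 0},
    {"x": 0, "y": 0, "z": 0.021, "twist": -0.3},
    {"x": 0, "y": 0, "z": 0.027, "twist": -0.5},
    {"x": 0, "y": 0, "z": 0.033, "twist": -0.5},
    {"x": 0, "y": 0, "z": 0.038, "twist": -0.5},
    {"x": 0, "y": 0, "z": 0.042, "twist": -0.5},
    {"x": 0, "y": 0, "z": 0.042, "twist": -0.5},
  ],
)

```text
time: 4.3
tool_pos: [491.9, -125.6, 144.1]
tcp_rot: [-3.141, -0.0, 1.669]
contact_force: [-0.4, -0.4, -0.5]
grip_width: 55.3
finger_force: 0.0
```

play_rows(
  commands=[
    {"x": 0, "y": 0, "z": 0, "twist": 0},
    {"x": 0, "y": 0, "z": 0, "twist": 0},
    {"x": 0, "y": 0, "z": 0, "twist": 0},
    {"x": 0, "y": 0, "z": 0, "twist": 0},
    {"x": 0, "y": 0, "z": 0, "twist": 0},
    {"x": 0, "y": 0, "z": 0, "twist": 0},
    {"x": 0, "y": 0, "z": 0, "twist": 0},
    {"x": 0, "y": 0, "z": 0, "twist": 0},
  ],
  jaw=0.85,
)

```text
time: 5.1
tool_pos: [492.5, -125.7, 144.9]
tcp_rot: [3.141, 0.0, 1.668]
contact_force: [2.1, -0.1, 0.5]
grip_width: 21.6
finger_force: 30.0
```

play_rows(
  commands=[
    {"x": 0, "y": 0.007, "z": 0, "twist": 0},
    {"x": 0, "y": 0.014, "z": 0, "twist": 0},
    {"x": 0, "y": 0.021, "z": 0, "twist": 0},
    {"x": 0, "y": 0.028, "z": 0, "twist": 0},
    {"x": 0, "y": 0.035, "z": 0, "twist": 0},
    {"x": 0, "y": 0.042, "z": 0, "twist": 0},
    {"x": 0, "y": 0.046, "z": 0, "twist": 0},
    {"x": 0, "y": 0.046, "z": 0, "twist": 0},
  ],
)

```text
time: 5.9
tool_pos: [539.3, -121.1, 144.9]
tcp_rot: [3.14, 0.001, 1.669]
contact_force: [0.9, -0.3, 3.3]
grip_width: 22.0
finger_force: 30.0
```

```bash
python3 - <<'E'
from plant import bot
from h import *
c=bot.capture("top")["pixels"][:,:,::-1];s=bot.capture("side")["pixels"][:,:,::-1]
o=np.zeros((500,800,3),np.uint8)
cv2.imwrite("pics/t5.png",c);cv2.imwrite("pics/s5.png",s)
o[:480,:400]=cv2.resize(c[170:290,310:410],(400,480),interpolation=cv2.INTER_CUBIC);o[:480,400:]=cv2.resize(s[130:190,310:360],(400,480),interpolation=cv2.INTER_CUBIC)
cv2.imwrite("pics/m5.png",o)
t=bot.get_obs();print(t["tool_pos"],t["tcp_rot"],t["contact_force"])
E
```

```text
[ 539.02327236 -121.15093097  144.90256143] [3.13952821e+00 5.77669436e-04 1.66859621e+00] [1.73090116 0.46127652 2.9828584 ]
```

View pics/m5.png

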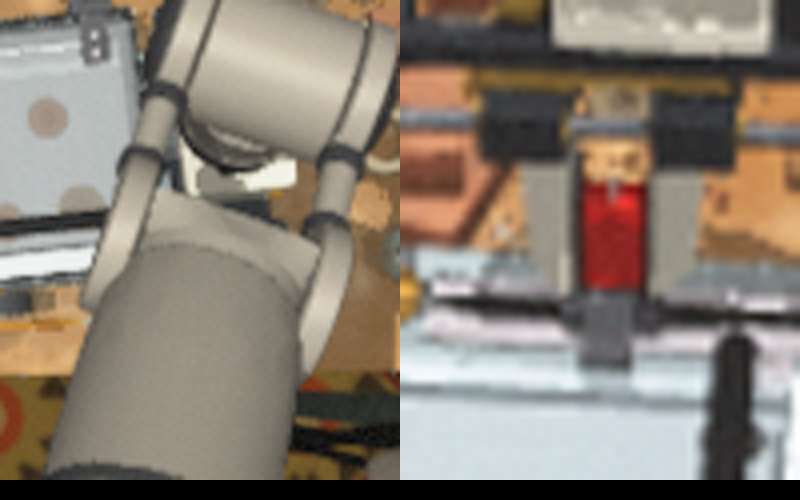

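play_rows(
  commands=[
    {"x": 0, "y": 0, "z": 0, "twist": 0},
    {"x": 0, "y": 0, "z": 0, "twist": 0},
    {"x": 0, "y": 0, "z": 0, "twist": 0},
    {"x": 0, "y": 0, "z": 0, "twist": 0},
    {"x": 0, "y": 0, "z": 0, "twist": 0},
    {"x": 0, "y": 0, "z": 0, "twist": 0},
    {"x": 0, "y": 0, "z": 0, "twist": 0},
    {"x": 0, "y": 0, "z": 0, "twist": 0},
  ],
  jaw=0.4,
)

```text
time: 6.8
tool_pos: [537.9, -121.2, 144.7]
tcp_rot: [-3.142, 0.0, 1.668]
contact_force: [0.4, 0.6, 0.8]
grip_width: 55.1
finger_force: 0.0
```

play_rows(
  commands=[
    {"x": 0, "y": 0, "z": -0.008, "twist": 0},
    {"x": 0, "y": 0, "z": -0.018, "twist": 0},
    {"x": 0, "y": 0, "z": -0.028, "twist": 0},
    {"x": 0, "y": 0, "z": -0.038, "twist": 0},
    {"x": 0, "y": 0, "z": -0.045, "twist": 0},
    {"x": 0, "y": 0, "z": -0.05, "twist": 0},
    {"x": 0, "y": 0, "z": -0.05, "twist": 0},
    {"x": 0, "y": 0, "z": -0.05, "twist": 0},
  ],
)

```text
time: 7.6
tool_pos: [537.8, -121.1, 194.6]
tcp_rot: [-3.141, -0.0, 1.669]
contact_force: [0.2, -0.1, 0.4]
grip_width: 55.5
finger_force: 0.0
```

play_rows(
  commands=[
    {"x": 0.018, "y": -0.019, "z": 0, "twist": 0},
    {"x": 0.037, "y": -0.039, "z": 0, "twist": 0},
    {"x": 0.055, "y": -0.058, "z": 0, "twist": 0},
    {"x": 0.074, "y": -0.077, "z": 0, "twist": 0},
    {"x": 0.092, "y": -0.096, "z": 0, "twist": 0},
    {"x": 0.11, "y": -0.116, "z": 0, "twist": 0},
    {"x": 0.129, "y": -0.135, "z": 0, "twist": 0},
    {"x": 0.147, "y": -0.154, "z": 0, "twist": 0},
  ],
)

```text
time: 8.4
tool_pos: [369.1, 10.8, 194.3]
tcp_rot: [-3.141, -0.0, 1.668]
contact_force: [0.3, 0.7, -0.1]
grip_width: 55.5
finger_force: 0.0
```

```bash
python3 - <<'E'
from plant import bot
from h import *
c=bot.capture("top")["pixels"][:,:,::-1];s=bot.capture("side")["pixels"][:,:,::-1]
o=np.zeros((500,800,3),np.uint8)
cv2.imwrite("pics/t6.png",c);cv2.imwrite("pics/s6.png",s)
o[:480,:400]=cv2.resize(c[175:235,330:380],(400,480),interpolation=cv2.INTER_CUBIC);o[:480,400:]=cv2.resize(s[130:190,310:360],(400,480),interpolation=cv2.INTER_CUBIC)
cv2.imwrite("pics/m6.png",o)
t=bot.get_obs();print(t["time"],t["tool_pos"],t["contact_force"])
E
```

```text
8.5 [367.56808886  11.5777906  194.19289576] [-0.56293056 -0.61707296  0.19348029]
```

View pics/m6.png

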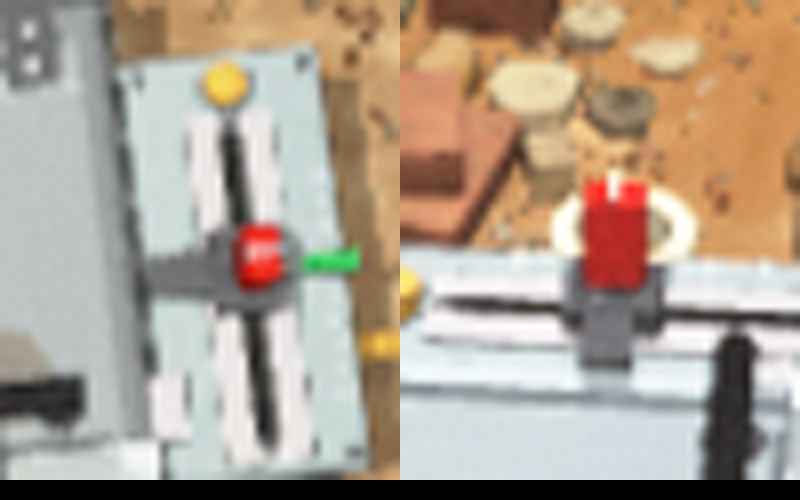

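```bash
python3 - <<'E'
from h import *
P=np.array([550.478,-25.71,.095])
cx=lambda w:(np.cos(P[2])*(w[0]-P[0])+np.sin(P[2])*(w[1]-P[1])).round(1)
for n in("t0","t6","s0","s6"):
    nm={"t":"top","s":"side"}[n[0]]
    im=cv2.imread("pics/"+(nm+"0" if n[1]=="0" else n)+".png").astype(int)
    R0,C0=(170,330) if nm=="top" else (130,300)
    w=im[R0:R0+75,C0:C0+80];b,g,r=w[...,0],w[...,1],w[...,2]
    for col,wt in(("red",np.clip(r-np.maximum(g,b)-90,0,None)),("green",np.clip(g-np.maximum(r,b)-25,0,None))):
        ys,xs=np.nonzero(wt)
        if len(xs)==0: continue
        ww=wt[ys,xs];u=(xs@ww)/ww.sum()+C0;v=(ys@ww)/ww.sum()+R0
        print(n,col,len(xs),round(u,2),round(v,2),"chamber x:",[(z,cx(ray(nm,(u,v),z))) for z in((156,146,136) if col=="red" else(100,106,110))])
w6=((262.5)/8-.5+330,(251.5)/8-.5+175);print("white top",cx(ray("top",w6,156)))
# white line in side
print("white side",cx(ray("side",((612.5-400)/8-.5+310,182/8-.5+130),156)))
print("tcp at slide release",cx((537.9,-121.2)))
E
```

```text
t0 red 27 364.06 221.17 chamber x: [(156, np.float64(-67.8)), (146, np.float64(-66.8)), (136, np.float64(-65.8))]
t0 green 20 371.29 207.17 chamber x: [(100, np.float64(-20.9)), (106, np.float64(-21.7)), (110, np.float64(-22.2))]
t6 red 32 362.17 206.56 chamber x: [(156, np.float64(-23.6)), (146, np.float64(-22.3)), (136, np.float64(-20.9))]
t6 green 20 371.25 207.16 chamber x: [(100, np.float64(-20.8)), (106, np.float64(-21.6)), (110, np.float64(-22.2))]
s0 red 97 353.13 158.21 chamber x: [(156, np.float64(-67.0)), (146, np.float64(-66.5)), (136, np.float64(-66.0))]
s0 green 20 337.07 160.56 chamber x: [(100, np.float64(-20.1)), (106, np.float64(-20.7)), (110, np.float64(-21.2))]
s6 red 101 336.4 157.75 chamber x: [(156, np.float64(-23.3)), (146, np.float64(-22.2)), (136, np.float64(-21.1))]
white top -21.8
white side -20.4
tcp at slide release -21.6
```

Grip and marker agree to within about 1 mm in the chamber frame (roughly -21.5 against -21.2), so the slide stays where it is. Next is the handle.

play_rows(
  commands=[
    {"x": -0.002, "y": 0.016, "z": 0, "twist": 0},
    {"x": -0.004, "y": 0.032, "z": 0, "twist": 0},
    {"x": -0.006, "y": 0.048, "z": 0, "twist": 0},
    {"x": -0.008, "y": 0.064, "z": 0, "twist": 0},
    {"x": -0.01, "y": 0.08, "z": 0, "twist": 0},
    {"x": -0.012, "y": 0.095, "z": 0, "twist": 0},
    {"x": -0.014, "y": 0.111, "z": 0, "twist": 0},
    {"x": -0.0145, "y": 0.111, "z": 0, "twist": 0},
  ],
)

```text
time: 9.3
tool_pos: [484.1, 6.0, 194.2]
tcp_rot: [3.141, 0.0, 1.668]
contact_force: [0.1, -0.2, 0.3]
grip_width: 55.0
finger_force: 0.0
```

play_rows(
  commands=[
    {"x": 0, "y": 0, "z": 0.007, "twist": 0},
    {"x": 0, "y": 0, "z": 0.014, "twist": 0},
    {"x": 0, "y": 0, "z": 0.021, "twist": 0},
    {"x": 0, "y": 0, "z": 0.028, "twist": 0},
    {"x": 0, "y": 0, "z": 0.035, "twist": 0},
    {"x": 0, "y": 0, "z": 0.039, "twist": 0},
    {"x": 0, "y": 0, "z": 0.042, "twist": 0},
    {"x": 0, "y": 0, "z": 0.042, "twist": 0},
  ],
)

```text
time: 10.1
tool_pos: [482.1, 6.5, 152.4]
tcp_rot: [-3.141, -0.0, 1.668]
contact_force: [0.3, -0.2, -0.2]
grip_width: 54.9
finger_force: 0.0
```

play_rows(
  commands=[
    {"x": 0, "y": -0.002, "z": 0, "twist": 0},
    {"x": 0, "y": -0.002, "z": 0, "twist": 0},
    {"x": 0, "y": -0.002, "z": 0, "twist": 0},
    {"x": 0, "y": -0.002, "z": 0, "twist": 0},
    {"x": 0, "y": -0.002, "z": 0, "twist": 0},
    {"x": 0, "y": -0.002, "z": 0, "twist": 0},
    {"x": 0, "y": -0.002, "z": 0, "twist": 0},
    {"x": 0, "y": -0.002, "z": 0, "twist": 0},
  ],
  jaw=1.0,
)

```text
time: 10.9
tool_pos: [481.8, 6.4, 152.9]
tcp_rot: [3.138, 0.0, 1.668]
contact_force: [5.2, 1.0, -3.7]
grip_width: 13.0
finger_force: 30.0
```

play_rows(
  commands=[
    {"x": 0, "y": 0.0005, "z": -0.0005, "twist": 0},
    {"x": 0, "y": 0.001, "z": -0.001, "twist": 0},
    {"x": 0, "y": 0.0015, "z": -0.0015, "twist": 0},
    {"x": 0, "y": 0.0018, "z": -0.002, "twist": 0},
    {"x": 0, "y": 0.0021, "z": -0.0025, "twist": 0},
    {"x": 0, "y": 0.0022, "z": -0.003, "twist": 0},
    {"x": 0, "y": 0.0023, "z": -0.0035, "twist": 0},
    {"x": 0, "y": 0.0024, "z": -0.004, "twist": 0},
  ],
)

```text
time: 11.7
tool_pos: [481.9, 6.4, 153.3]
tcp_rot: [-3.138, -0.001, 1.668]
contact_force: [8.5, -1.5, -33.2]
grip_width: 13.0
finger_force: 30.0
```

play_rows(
  commands=[
    {"x": 0, "y": 0, "z": 0, "twist": 0},
    {"x": 0, "y": 0, "z": 0, "twist": 0},
    {"x": 0, "y": 0, "z": 0, "twist": 0},
    {"x": 0, "y": 0, "z": 0, "twist": 0},
    {"x": 0, "y": 0, "z": 0, "twist": 0},
    {"x": 0, "y": 0, "z": 0, "twist": 0},
    {"x": 0, "y": 0, "z": 0, "twist": 0},
    {"x": 0, "y": 0, "z": 0, "twist": 0},
  ],
)

```text
time: 12.5
tool_pos: [481.9, 6.4, 153.3]
tcp_rot: [-3.138, -0.001, 1.668]
contact_force: [10.2, -1.4, -29.8]
grip_width: 13.1
finger_force: 30.0
```

```bash
python3 - <<'E'
from plant import bot
t=bot.get_obs();print(t["tool_pos"],t["contact_force"],t["moment"],t["joint_positions"],t["finger_force"])
E
```

```text
[481.88222587   6.44429009 153.28599761] [ 10.17183759  -1.39394191 -29.76896264] [-0.22978227 -1.56617029  0.01768247] [-1.45690276e-01  3.75216659e-01  1.77761149e+00 -2.70987923e-04
  9.92870640e-01 -2.43034075e-01] 29.99545454978943
```

play_rows(
  commands=[
    {"x": 0, "y": 0.0003, "z": -0.0002, "twist": 0},
    {"x": 0, "y": 0.0006, "z": -0.0004, "twist": 0},
    {"x": 0, "y": 0.0009, "z": -0.0006, "twist": 0},
    {"x": 0, "y": 0.0012, "z": -0.0008, "twist": 0},
    {"x": 0, "y": 0.0015, "z": -0.001, "twist": 0},
    {"x": 0, "y": 0.0018, "z": -0.001, "twist": 0},
    {"x": 0, "y": 0.002, "z": -0.001, "twist": 0},
    {"x": 0, "y": 0.002, "z": -0.001, "twist": 0},
  ],
)

```text
time: 13.3
tool_pos: [481.9, 6.5, 153.3]
tcp_rot: [-3.132, -0.001, 1.668]
contact_force: [4.5, -3.0, -32.2]
grip_width: 12.6
finger_force: 30.0
```

```bash
python3 - <<'E'
from plant import bot
from h import *
c=bot.capture("top")["pixels"][:,:,::-1];s=bot.capture("side")["pixels"][:,:,::-1]
o=np.zeros((480,800,3),np.uint8)
o[:480,:400]=cv2.resize(c[180:276,275:355],(400,480),interpolation=cv2.INTER_CUBIC);o[:480,400:]=cv2.resize(s[145:241,290:370],(400,480),interpolation=cv2.INTER_CUBIC)
cv2.imwrite("pics/m7.png",o);cv2.imwrite("pics/s7.png",s)
t=bot.get_obs();print(t["tool_pos"],t["contact_force"],t["moment"])
E
```

```text
[481.93588813   6.47213592 153.31925255] [  4.14573141  -4.03258965 -32.39991803] [-0.58393036 -0.88026404 -0.08489871]
```

View pics/m7.png

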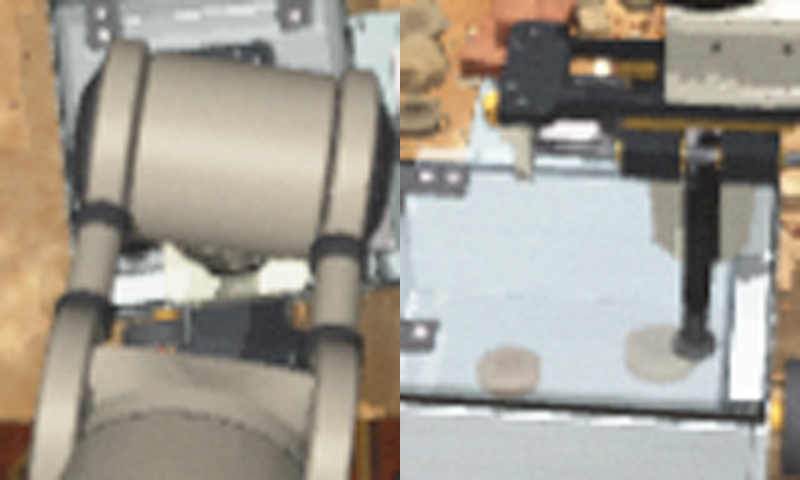

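play_rows(
  commands=[
    {"x": 0, "y": 0.0001, "z": -0.0003, "twist": 0},
    {"x": 0, "y": 0.0002, "z": -0.0006, "twist": 0},
    {"x": 0, "y": 0.0003, "z": -0.0009, "twist": 0},
    {"x": 0, "y": 0.0004, "z": -0.0012, "twist": 0},
    {"x": 0, "y": 0.0005, "z": -0.0015, "twist": 0},
    {"x": 0, "y": 0.0006, "z": -0.0018, "twist": 0},
    {"x": 0, "y": 0.0006, "z": -0.002, "twist": 0},
    {"x": 0, "y": 0.0006, "z": -0.002, "twist": 0},
  ],
)

```text
time: 14.2
tool_pos: [482.2, 6.5, 154.6]
tcp_rot: [-3.131, -0.001, 1.668]
contact_force: [4.5, -3.8, -33.4]
grip_width: 13.1
finger_force: 30.0
```

play_rows(
  commands=[
    {"x": 0, "y": 0.0001, "z": -0.0003, "twist": 0},
    {"x": 0, "y": 0.0002, "z": -0.0006, "twist": 0},
    {"x": 0, "y": 0.0003, "z": -0.0009, "twist": 0},
    {"x": 0, "y": 0.0004, "z": -0.0012, "twist": 0},
    {"x": 0, "y": 0.0005, "z": -0.0015, "twist": 0},
    {"x": 0, "y": 0.0006, "z": -0.0018, "twist": 0},
    {"x": 0, "y": 0.0006, "z": -0.002, "twist": 0},
    {"x": 0, "y": 0.0006, "z": -0.002, "twist": 0},
  ],
)

```text
time: 15.0
tool_pos: [484.4, 6.7, 162.8]
tcp_rot: [-3.139, 0.0, 1.669]
contact_force: [-7.9, -3.4, -1.4]
grip_width: 13.0
finger_force: 30.0
```

```bash
python3 - <<'E'
from plant import bot
from h import *
s=bot.capture("side")["pixels"][:,:,::-1];cv2.imwrite("pics/s8.png",s)
t=bot.get_obs();print(t["tool_pos"],t["contact_force"],t["moment"],t["grip_width"])
# vertical shift of near bar end/lid front-left corner between s7 and s8
g=lambda n:cv2.cvtColor(cv2.imread(n),cv2.COLOR_BGR2GRAY).astype(np.float32)
for nm,(r0,r1,c0,c1) in {"bar":(190,220,342,354),"corner":(196,232,350,366),"static":(235,252,300,360)}.items():
    for a in("side0","s6","s7"):
        sh,resp=cv2.phaseCorrelate(g(f"pics/{a}.png")[r0:r1,c0:c1],g("pics/s8.png")[r0:r1,c0:c1]);print(nm,a,np.round(sh,2),round(resp,2))
E
```

```text
[484.4530382    6.75581971 162.84623162] [-8.30764946 -3.34678294 -1.54719866] [-0.52439849  1.47877983  0.00597703] 13.283008974802506
bar side0 [-0.55  0.04] 0.67
bar s6 [-1.07 -0.19] 0.75
bar s7 [-1.25  0.07] 0.8
corner side0 [-0.43 -0.43] 0.49
corner s6 [-0.41 -0.37] 0.56
corner s7 [-0.31 -0.16] 0.45
static side0 [0.23 0.04] 0.88
static s6 [0.   0.14] 0.95
static s7 [0.12 0.09] 0.94
```

```bash
python3 - <<'E'
from h import *
for n in("side0","s6","s7","s8"):
    g=cv2.cvtColor(cv2.imread(f"pics/{n}.png"),cv2.COLOR_BGR2GRAY)
    print(n,"foot",g[206:222,346:351].min(1).tolist(),"edge",g[218:236,357:361].mean(1).astype(int).tolist(),"ex",g[224:228].mean(0)[352:374].astype(int).tolist())
P=np.array([550.478,-25.71,.095])
def pt(x,y,z,th):
    dx,dz=x-104,z-109;c,s=np.cos(th),np.sin(th);return proj("side",c2w(P,(104+dx*c+dz*s,y,109+dz*c-dx*s)))
for th in(0,.05,.17): print(th,"foot",pt(-67,95,114,th).round(1),"cornerbottom",pt(-101,135,104,th).round(1),"barend",pt(-67,103,148,th).round(1))
E
```

```text
side0 foot [40, 47, 55, 55, 63, 59, 62, 67, 82, 90, 96, 137, 170, 174, 176, 192] edge [254, 254, 254, 254, 254, 254, 247, 117, 97, 93, 52, 91, 156, 179, 173, 172, 171, 176] ex [149, 139, 108, 96, 124, 136, 134, 135, 150, 137, 91, 174, 206, 196, 130, 109, 115, 113, 115, 117, 105, 182]
s6 foot [41, 46, 59, 57, 61, 62, 59, 66, 82, 94, 103, 147, 182, 185, 185, 201] edge [251, 250, 251, 251, 250, 251, 244, 125, 101, 99, 55, 96, 165, 189, 182, 182, 183, 187] ex [160, 147, 117, 98, 127, 140, 138, 139, 153, 140, 91, 176, 205, 185, 123, 106, 110, 111, 110, 112, 101, 159]
s7 foot [40, 44, 58, 58, 64, 64, 59, 66, 82, 93, 105, 148, 180, 184, 187, 206] edge [251, 251, 251, 251, 252, 254, 250, 124, 103, 101, 52, 97, 166, 190, 184, 182, 185, 189] ex [158, 141, 110, 104, 130, 142, 140, 141, 154, 140, 94, 167, 200, 200, 138, 110, 110, 110, 111, 112, 102, 183]
s8 foot [57, 63, 62, 61, 67, 82, 92, 101, 156, 185, 185, 183, 182, 185, 185, 189] edge [251, 253, 253, 220, 106, 92, 73, 54, 68, 78, 55, 96, 166, 190, 183, 183, 184, 189] ex [125, 131, 131, 125, 111, 80, 55, 56, 83, 65, 51, 157, 197, 199, 138, 107, 110, 109, 111, 111, 102, 177]
0 foot [348.7 213.7] cornerbottom [362.  229.2] barend [348.8 205.3]
0.05 foot [348.6 211.1] cornerbottom [362.2 226. ] barend [348.  202.6]
0.17 foot [347.6 204.6] cornerbottom [361.7 218.3] barend [345.1 195.9]
```

The side-camera rows show the lid up by 3 px, about 0.05 rad, so the seal has let go and the lid is held. I'll follow the hinge arc up slowly.

play_rows(
  commands=[
    {"x": 0, "y": 0.0, "z": -0.0012, "twist": 0},
    {"x": 0, "y": 0.0002, "z": -0.0024, "twist": 0},
    {"x": 0, "y": 0.0005, "z": -0.0036, "twist": 0},
    {"x": 0, "y": 0.0009, "z": -0.0048, "twist": 0},
    {"x": 0, "y": 0.0013, "z": -0.006, "twist": 0},
    {"x": 0, "y": 0.0017, "z": -0.0072, "twist": 0},
    {"x": 0, "y": 0.0021, "z": -0.0084, "twist": 0},
    {"x": 0, "y": 0.0025, "z": -0.0096, "twist": 0},
  ],
)

```text
time: 15.85
tool_pos: [487.3, 7.0, 172.4]
tcp_rot: [-3.14, 0.0, 1.669]
contact_force: [-6.4, -3.5, -3.4]
grip_width: 12.8
finger_force: 30.0
```

play_rows(
  commands=[
    {"x": 0, "y": 0.0005, "z": -0.0012, "twist": 0},
    {"x": 0, "y": 0.0009, "z": -0.0024, "twist": 0},
    {"x": 0, "y": 0.0013, "z": -0.0036, "twist": 0},
    {"x": 0, "y": 0.0017, "z": -0.0048, "twist": 0},
    {"x": 0, "y": 0.0021, "z": -0.006, "twist": 0},
    {"x": 0, "y": 0.0025, "z": -0.0072, "twist": 0},
    {"x": 0, "y": 0.0029, "z": -0.0084, "twist": 0},
    {"x": 0, "y": 0.0033, "z": -0.0094, "twist": 0},
  ],
)

```text
time: 16.65
tool_pos: [490.7, 7.3, 181.9]
tcp_rot: [-3.141, 0.0, 1.669]
contact_force: [-5.5, -2.0, -3.4]
grip_width: 12.8
finger_force: 30.0
```

```bash
python3 - <<'E'
from plant import bot
from h import *
s=bot.capture("side")["pixels"][:,:,::-1];cv2.imwrite("pics/s9.png",s)
t=bot.get_obs();print(t["time"],t["tool_pos"],t["tcp_rot"],t["contact_force"],t["moment"],t["grip_width"])
g=cv2.cvtColor(s,cv2.COLOR_BGR2GRAY)
print("foot",g[194:222,345:350].min(1).tolist(),"edge",g[205:236,357:361].mean(1).astype(int).tolist())
E
```

```text
16.7 [490.82897449   7.35871113 182.07837424] [-3.14090066e+00  4.71726003e-04  1.66873833e+00] [-6.31706654 -2.22084787 -3.0573793 ] [-0.45865954  1.10778156 -0.0529898 ] 13.439964544588193
foot [39, 39, 39, 40, 48, 55, 64, 65, 65, 63, 67, 78, 90, 97, 167, 209, 193, 182, 181, 181, 182, 170, 136, 125, 103, 95, 94, 121] edge [250, 250, 250, 250, 250, 251, 252, 253, 253, 227, 110, 102, 89, 63, 68, 67, 62, 61, 63, 68, 72, 91, 97, 53, 101, 172, 191, 184, 184, 183, 189]
```

play_rows(
  commands=[
    {"x": 0, "y": 0, "z": 0, "twist": 0},
    {"x": 0, "y": 0, "z": 0, "twist": 0},
    {"x": 0, "y": 0, "z": 0, "twist": 0},
    {"x": 0, "y": 0, "z": 0, "twist": 0},
    {"x": 0, "y": 0, "z": 0, "twist": 0},
    {"x": 0, "y": 0, "z": 0, "twist": 0},
    {"x": 0, "y": 0, "z": 0, "twist": 0},
    {"x": 0, "y": 0, "z": 0, "twist": 0},
  ],
)

```text
time: 17.5
tool_pos: [490.8, 7.4, 181.9]
tcp_rot: [-3.141, 0.0, 1.669]
contact_force: [-4.8, -2.0, -2.7]
grip_width: 13.3
finger_force: 30.0
```

```bash
python3 - <<'E'
from plant import bot
t=bot.get_obs();print(t["time"],t["tool_pos"],t["grip_width"])
print(bot.close_job())
E
```

```text
17.5 [490.77024191   7.36998661 181.92243297] 13.317159383541764
the job is handed in; nothing more can be done
None
```

The job is handed in at 17.5 s: the vent slide is within about 1 mm of the green marker and the lid is still gripped, about 34 mm open at the front. The seal let go at about 33 N, not 16, with a jump of about 8 mm that the grip held. I viewed 11 pictures, one over the limit of 10.

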